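# Close the light-curing unit and start it

### The job

The plaster model is ready in the light-curing unit: lower the unit's open hood gently until it is fully shut, without letting it slam, then press the start button on the panel beside it all the way in and let it spring back. Do not press the button before the hood is shut, and leave the models, the burner and the bowl where they are.

Things in the scene. Friction and masses are not known exactly. Their poses are not given: they have to be found in the camera images.
- unit: white light-curing unit fixed to the bench, a box 210 (x) x 300 (y) x 60 mm high. Origin: centre of its underside; x points from its front to its rear (hinge side), y to its left, z up. The hood covers its left two thirds (unit y from -55 to +145 mm), the grey control panel its right third (60 mm high; it carries a small dial, 16 mm high, behind the button)
- hood (a joint): angle of the hood in rad: 0 = fully shut on its stop, about 1.5 = upright. Stiff friction hinge: the hood stays at whatever angle it is left and is pushed shut with 2 to 7 N near its front edge
- hood_hinge (a point): middle of the hinge axis, at the rear lower edge of the hood; the axis runs along the unit's y. Fixed to the unit, 95 mm behind and 45 mm to the left of its centre, 62 mm above the bench
- hood_push (a point): middle of the hood's outer (top) face near its front edge; moves with the hood; z axis = outward normal of that face, -x axis to the hood's front edge. It is 155 mm from the hinge along the hood and 50 mm above the hinge's plane, so 112 mm above the bench when shut. The hood: grey shallow cover with an amber window, 180 mm from hinge to front face, 200 mm wide, 50 mm high
- hood_lip (a point): centre of the grip lip, a grey plate 120 mm wide and 8 mm thick that sticks out 25 mm from the hood's front face; it is 192 mm from the hinge along the hood and 16 mm above its lower edge; axes as hood_push
- start (a joint): travel of the start button in m: 0 = out, 0.006 = fully in; a spring pushes it back, about 5 N at the bottom
- start_top (a point): centre of the top of the start button, a round upward-facing grey button 36 mm across in a black housing, on the panel to the right of the hood (45 mm in front of the unit's centre, 107 mm to its right)
- model: white plaster dental model 56 x 66 x 32 mm standing on the aluminium disc inside the unit; origin: centre of its underside
- spare_model: another such plaster model on the bench to the left of the unit; origin: centre of its underside
- burner: steel bench burner on a round foot 84 mm across, 142 mm high, on the bench to the right of the unit; origin: centre of its underside
- bowl: dark rubber mixing bowl 110 mm across, 60 mm high, on the bench to the left of the unit; origin: centre of its underside
There are look-alikes about, which are no part of the job. What is shaped like the burner but purple or yellow is not meant.

How it is judged:
On the way, in this order (a step that is already met when the one before it is completed fails the run):
1. the hood is fully shut and at rest (value of joint hood below 0.035 rad and velocity of joint hood between -0.05 and 0.05 rad/s), for 0.2 s.
2. with the hood shut, the start button is pressed in (value of joint start above 0.0045 m and value of joint hood below 0.035 rad), for 0.05 s.
At the end, for the whole second after the job is handed in: the hood is shut to within 0.035 rad (about 6 mm at its front edge), the start button has been pressed (at least 4.5 of its 6 mm) after that and has sprung back, the model in the unit is within 15 mm and the spare model, burner and bowl within 30 mm of where they were, the burner upright (value of joint hood below 0.035 rad and value of joint start below 0.0015 m and distance of model from where it was at the start of the episode below 0.015 m and distance of each of spare_model, burner, bowl from where it was at the start of the episode below 0.03 m and angle between burner's own z axis and vertical below 0.2 rad); the robot touches nothing.
It fails at once if the hood slams: it turns shut faster than 0.6 rad/s (about 0.11 m/s at its front edge) within the last 0.12 rad (value of joint hood below 0.12 rad and velocity of joint hood below -0.6 rad/s).
It fails at once if the hood is pressed with more than 60 N (contact force between any of the fingers, the arm and hood above 60 N).
It fails at once if the start button is pressed while the hood is open (value of joint start above 0.004 m and value of joint hood above 0.05 rad).
It fails at once if a model, the burner or the bowl is knocked away (30 mm) (distance of any of model, spare_model, burner, bowl from where it was at the start of the episode above 0.03 m).
It also fails if it takes over 53 s, if anything falls off the work surface, if the arm or the gripper's body presses on something with over 40 N, if the wrist force passes 120 N, or if a joint passes its speed limit or range.

### The arm

A 6-joint arm with a two-finger parallel gripper is mounted at the origin on the work surface. World frame = base frame: x ahead of the robot, y to its left, z up, the work surface at z = 0. Lengths are in m, angles in rad, forces in N, time in s.
With the tool pointing down it reaches from about 0.275 to 1 m from the base axis. Payload 8.4 kg.
Tool frame: the origin (TCP) lies midway between the tips of the shut fingers; the grasp point (between the pads) lies 19 mm behind it; z points along the fingers, y is the direction in which the jaws open and shut (so a half turn about z gives the same grasp; the last joint's range is limited). The gripper opens to 85 mm and grips with 20 to 120 N. Pads are 22 mm wide; open, the fingers measure 114 mm over their backs; the gripper's body (76 mm by 85 mm) begins 54 mm behind the grasp point. The pads swing forward as they close: fully open they stand 13 mm farther back than shut.
Start: joints at [-1.116, 0.353, 1.633, -0, 1.155, -0.002], TCP at [0.276, -0.561, 0.231] pointing down, gripper open.
Joint ranges: [-2.63, 2.63], [-0.92, 2.1], [0.06, 2.66], [-1.3, 4.44], [0, 2.69], [-3.02, 3.02]. Speed limits (rad/s): [2.22, 2.22, 2.79, 3.14, 3.14, 3.14].

### API

Orientations are given as a unit quaternion [w, x, y, z].
In Python, from station import env gives the robot as it stands.
- The arm moves only by the tool move_arm, never from a script. Its argument "motion" is a list of rows, each a list of 4 numbers: the shift along the tool's x, y, z each as a share of 150 mm, from -1 to 1, then the turn about the tool's z as a share of 180 degrees, from -1 to 1. A call has exactly 8 rows; each row shifts and turns the pose as measured when the row begins, along the tool's axes as they then stand; what a row does not reach is not made up. A row lasts 1/10 s, in which the tool goes at most 50 mm and 8.59 degrees, less where a joint would pass 70% of its speed; a pose out of reach is approached as far as the arm can. A call with a number of a shift or a turn outside -1 to 1 is refused whole. A call with a gripper value outside its range is refused whole. "grip" is the closure, from -1 (fully open) to 1 (shut), set as the call begins (left out, the last holds). The fingers move at their own pace and stop on an object; "squeeze" is the grip in N (left out, the last holds). Time passes only in rows, so rows that do not move let the fingers close, or fill a call up. It gives the time, the measured TCP pose, the force and the opening at its end, in the units of the state.
- env.state(): the state, without advancing time (a new reading comes with each control period).
- env.grab_frame(name): name is "scene" or "top"; returns a dict with "img" (400x640x3 uint8, red, green, blue), "range_z" (400x640 float32, m along the optical axis (not along the pixel's ray), 0 where there is no reading), "mtx" (3x3 intrinsics, pixels), "xyz" and "rotation" of the camera in the world. Camera axes: x right, y down, z forward; pixel columns grow to the right and rows downward; lengths in m; the calibration is good to about 2 mm. A picture is of the moment at which its call begins.
- env.hand_in(): hands the job in, once; it reports no verdict.
The state is a dict: "clock": time; "q": joint angles; "qd": joint speeds; "tau": joint torques, N m; "ee_pos": TCP position; "eef_rot": TCP orientation; "wrist_force": force on the tool from outside, world axes, zero at the start; "ft_torque": the same for the moment, N m; "finger_gap": finger opening in m.
Only numpy, scipy, OpenCV 4.12 (cv2) and the standard library are available. Lean on these libraries where they do the work, as an engineer would, in place of code of your own. Each camera call takes 0.05 s, during which the arm holds its last target. There are 200 camera calls.

## Working session

There is one attempt and no reset: what is moved stays moved. The work goes in short steps, Python scripts to look and compute and a tool call to move; the robot and the scene stay as the last step left them, time stands still between calls to the robot, and variables do not carry over. Pictures are saved under pics/ and viewed, about 8 in all and at most 12, crops included, and the job is handed in when it is done.

Besides the shell and the picture viewer there is one more tool, called after "Call:" by a JSON object that holds its "op" and its "data", one argument or row to a line. move_arm: Moves the arm, as the interface text tells. Shift numbers are shares of 150 mm and turn numbers shares of 180 degrees, none past 1 either way. Its arguments: {"type":"object","properties":{"motion":{"type":"array"},"grip":{"type":"number"},"squeeze":{"type":"number"}},"required":["motion"]}

```bash
mkdir -p pics; cat > h.py <<'E'
import numpy as np, cv2
from station import env
def pts(f):
    z=f["range_z"];K=f["mtx"];v,u=np.mgrid[:400,:640]
    c=np.stack([(u-K[0,2])/K[0,0]*z,(v-K[1,2])/K[1,1]*z,z],-1)
    R=np.array(f["rotation"])
    if R.size==4:
        from scipy.spatial.transform import Rotation as Q
        R=Q.from_quat(np.roll(R.ravel(),-1)).as_matrix()
    p=c@R.T+np.array(f["xyz"]);p[z==0]=np.nan;return p
E
python3 - <<'E'
from h import *
for n in("scene","top"):
    f=env.grab_frame(n);cv2.imwrite(f"pics/{n}0.png",f["img"][...,::-1]);np.savez(f"{n}0.npz",p=pts(f),img=f["img"])
    print(n,f["xyz"],f["rotation"],f["mtx"])
print(env.state())
E
```

```text
scene [ 1.07688792 -0.57689453  0.90607003] [-0.35715975  0.86514669  0.32470655 -0.13610209] [[396.96785015   0.         322.01667689]
 [  0.         396.96785015 201.60722788]
 [  0.           0.           1.        ]]
top [0.42371757 0.01704851 1.07456236] [ 0.03851334 -0.6973759   0.7146537  -0.03812697] [[408.85695827   0.         315.01012973]
 [  0.         408.85695827 198.65776535]
 [  0.           0.           1.        ]]
{'clock': 0.1, 'q': array([-1.11638639e+00,  3.53602249e-01,  1.63403691e+00,  1.76111854e-05,
        1.15518352e+00, -2.41755650e-03]), 'qd': array([-0.000129  , -0.001275  , -0.00299875,  0.00245712, -0.0016768 ,
       -0.00213095]), 'tau': array([-1.73113727e-03, -6.06358266e+01, -3.42819786e+01, -1.42750537e-04,
        3.94717834e-03,  2.23655616e-05]), 'ee_pos': array([ 0.27550477, -0.56054459,  0.23063194]), 'eef_rot': array([-6.01178042e-04,  9.74027422e-01,  2.26429247e-01, -1.29961335e-04]), 'wrist_force': array([-0.05531702, -0.59557858, -0.39430469]), 'ft_torque': array([ 0.03269784, -0.01299621,  0.00612071]), 'finger_gap': 0.08520640476944176}
```

View pics/scene0.png

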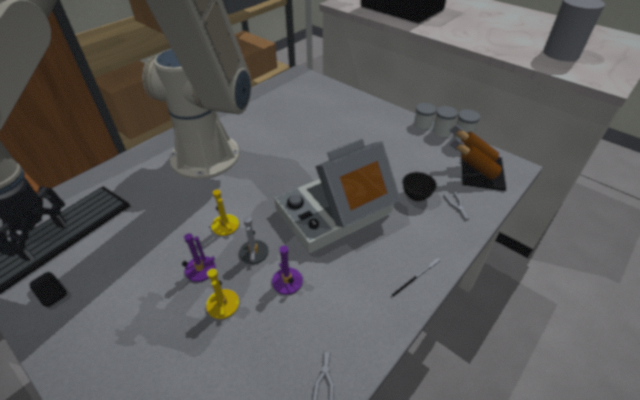

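View pics/top0.png

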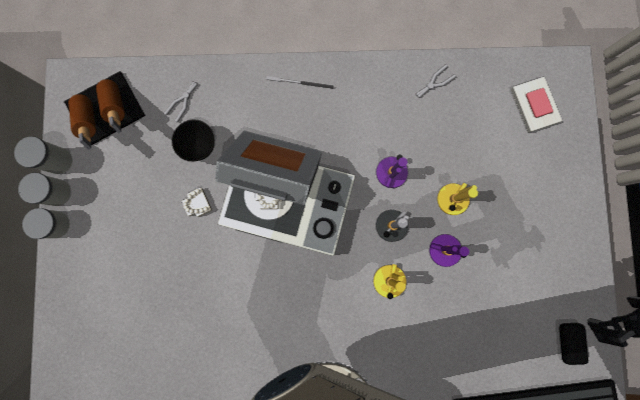

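The scene view is from behind the unit: hood up with its amber window at (363,185), lip at (350,148), knobs at (295,202) and (313,222), steel burner at (253,245). In the top view (up = +x) the unit is at about (285,195), with its front edge running from (220,222) to (333,252). Two things could be taken for the start button: the black-ringed disc at (323,228), which is the front one, and the dial at (335,187), which is behind it. By the description the button is the front one.

```bash
python3 - <<'E'
from h import *
d=np.load("top0.npz");p=d["p"];im=d["img"];Z=p[...,2]
r=np.s_[110:270,200:370]
m=((Z>.045)&(Z<.075)).astype(np.uint8);k=np.zeros_like(m);k[r]=m[r]
n,l,s,c=cv2.connectedComponentsWithStats(k)
i=1+np.argmax(s[1:,4]);q=p[l==i];print(s[i],np.nanmedian(q[:,2]))
rect=cv2.minAreaRect(q[:,:2].astype(np.float32)*1000);print(rect,cv2.boxPoints(rect))
for (u,v) in [(323,228),(335,187),(330,205),(392,225),(395,225),(400,222),(195,202),(193,140),(268,200),(315,180),(333,250),(222,222),(353,176),(270,165),(270,135)]:
    print((u,v),np.round(p[v,u],3),im[v,u])
# hood points
k=(Z>.1);h=np.zeros_like(k);h[110:215,205:325]=k[110:215,205:325];q=p[h]
print(len(q),q.min(0),q.max(0))
for a in range(215,325,10):
    print(a,[tuple(np.round(p[v,a],3)) for v in (140,155,165,175,185,190,195)])
cv2.imwrite("pics/crop.png",cv2.resize(im[110:270,200:420,::-1],None,fx=3.5,fy=3.5,interpolation=cv2.INTER_CUBIC))
E
```

```text
[ 219  166  136   90 6060] 0.06164326098109785
((534.2054443359375, 87.28927612304688), (301.5960388183594, 210.9481658935547), 74.00656127929688) [[391.26495  -28.610855]
 [594.04803  -86.732834]
 [677.14594  203.1894  ]
 [474.36285  261.3114  ]]
(323, 228) [ 0.46  -0.001  0.084] [104 106 110]
(335, 187) [ 0.56  -0.034  0.077] [66 69 64]
(330, 205) [ 0.517 -0.02   0.066] [21 21 21]
(392, 225) [ 0.464 -0.174  0.054] [75 74 78]
(395, 225) [ 0.462 -0.174  0.092] [73 71 74]
(400, 222) [ 0.467 -0.176  0.144] [164 162 165]
(195, 202) [0.538 0.328 0.019] [213 214 217]
(193, 140) [0.705 0.338 0.008] [14 14 13]
(268, 200) [0.531 0.13  0.087] [213 214 217]
(315, 180) [0.581 0.015 0.064] [127 124 118]
(333, 250) [ 0.406 -0.025  0.064] [167 169 163]
(222, 222) [0.482 0.249 0.059] [215 216 217]
(353, 176) [ 0.589 -0.08   0.062] [189 190 185]
(270, 165) [0.594 0.112 0.205] [72 69 70]
(270, 135) [0.715 0.133 0.004] [131 127 128]
5107 [ 0.50716566 -0.00101509  0.10001663] [0.69972453 0.22812385 0.23961325]
215 [(np.float64(0.706), np.float64(0.281), np.float64(-0.0)), (np.float64(0.665), np.float64
[... 3772 characters left out ...]
at64(0.599), np.float64(0.037), np.float64(0.168)), (np.float64(0.57), np.float64(0.037), np.float64(0.208)), (np.float64(0.544), np.float64(0.036), np.float64(0.235)), (np.float64(0.535), np.float64(0.037), np.float64(0.228)), (np.float64(0.525), np.float64(0.037), np.float64(0.219))]
315 [(np.float64(0.698), np.float64(0.012), np.float64(0.006)), (np.float64(0.632), np.float64(0.014), np.float64(0.122)), (np.float64(0.6), np.float64(0.014), np.float64(0.161)), (np.float64(0.584), np.float64(0.015), np.float64(0.12)), (np.float64(0.569), np.float64(0.015), np.float64(0.06)), (np.float64(0.556), np.float64(0.016), np.float64(0.058)), (np.float64(0.543), np.float64(0.016), np.float64(0.062))]
```

View pics/crop.png

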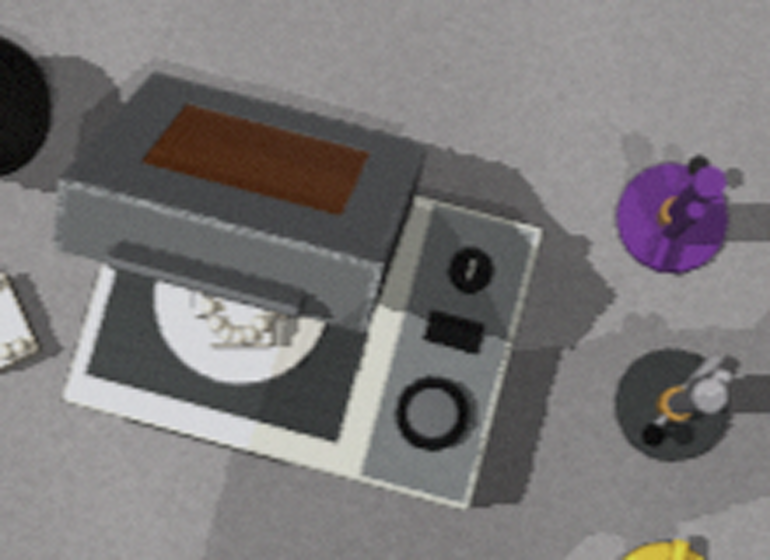

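The crop confirms it: the ring-housed button is at crop (433,413), in front of the dial at (470,270). The steel burner is at crop (672,405). The unit's rectangle measures 302 x 211 mm at z 0.062, which matches. Its centre is (0.534, 0.087) and its yaw is -16°. The button reads (0.460, -0.001, 0.084), against (0.4615, -0.003) predicted from the unit pose. The hood angle is about 0.87 rad. I'll close the gripper, rise, turn to line up with the unit, and travel high.

Call:
{"op": "move_arm", "data": {
  "motion": [
    [0,0,-0.12,0.0469],
    [0,0,-0.12,0.0469],
    [0,0,-0.12,0.0469],
    [0,0,-0.12,0.0469],
    [0,0,-0.12,0.0469],
    [0.05,-0.3,0,0],
    [0.05,-0.3,0,0],
    [0.05,-0.3,0,0]
  ],
  "grip": 1
}}

```text
clock: 0.9
ee_pos: [0.3352, -0.4376, 0.3202]
eef_rot: [-0.003, 0.988, -0.153, -0.003]
wrist_force: [0.1, -1.1, 0.1]
finger_gap: -0.0001
```

Call:
{"op": "move_arm", "data": {
  "motion": [
    [0.05,-0.3,0,0],
    [0.05,-0.3,0,0],
    [0.05,-0.3,0,0],
    [0.05,-0.3,0,0],
    [0.05,-0.3,0,0],
    [0.05,-0.3,0,0],
    [0.05,-0.3,0,0],
    [0.05,-0.3,0,0]
  ]
}}

```text
clock: 1.7
ee_pos: [0.5043, -0.0984, 0.3205]
eef_rot: [-0.003, 0.988, -0.154, -0.003]
wrist_force: [1.1, -1.1, 0.4]
finger_gap: 0.0
```

Call:
{"op": "move_arm", "data": {
  "motion": [
    [0.034,-0.26,0,0.005],
    [0.034,-0.26,0,0.005],
    [0.034,-0.26,0,0],
    [0.034,-0.26,0,0],
    [0.034,-0.26,0,0],
    [0.034,-0.26,0,0],
    [0,0,0.15,0],
    [0,0,0.15,0]
  ]
}}

```text
clock: 2.5
ee_pos: [0.6147, 0.13, 0.2756]
eef_rot: [-0.004, 0.986, -0.167, -0.002]
wrist_force: [0.0, -0.2, -0.3]
finger_gap: -0.0
```

```bash
cat > st.py <<'E'
from h import *
s=env.state();p=s["ee_pos"];q=s["eef_rot"]
c=np.array([.6379,.1044]);d=p[:2]-c
print(s["clock"],p.round(4),"yaw",np.degrees(2*np.arctan2(q[2],q[1])).round(1),"fwd",d@[-.9613,.2755],"left",d@[.2755,.9613],"F",s["wrist_force"].round(1))
E
python3 st.py; python3 - <<'E'
from h import *
f=env.grab_frame("scene");cv2.imwrite("pics/s1.png",cv2.resize(f["img"][100:280,230:450,::-1],None,fx=3,fy=3))
E
```

```text
2.5 [0.6147 0.13   0.2756] yaw -19.2 fwd 0.029355009313028896 left 0.01818041816615977 F [ 0.  -0.2 -0.3]
```

View pics/s1.png

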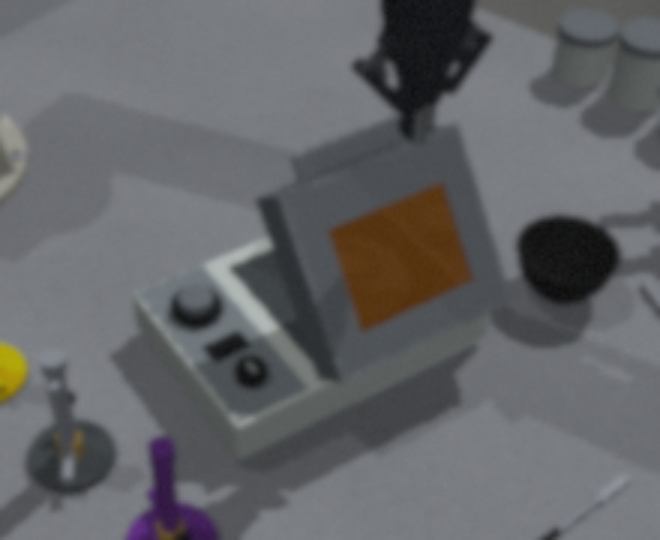

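The picture shows the closed fingertips at (415,130), just above and behind the hood's upper edge and clear of it. The button, dial and burner are untouched. Next I lower behind the top face and centre on it.

Call:
{"op": "move_arm", "data": {
  "motion": [
    [0,0.04,0.11,-0.006],
    [0,0.04,0.11,-0.006],
    [0,0.04,0.11,-0.006],
    [-0.04,0,0,0],
    [-0.04,0,0,0],
    [-0.04,0,0,0],
    [-0.04,0,0.02,0],
    [-0.04,0,0.02,0]
  ]
}}

```text
clock: 3.35
ee_pos: [0.5781, 0.121, 0.2177]
eef_rot: [-0.004, 0.99, -0.139, -0.002]
wrist_force: [3.8, -1.1, 0.5]
finger_gap: -0.0
```

```bash
python3 st.py
```

```text
3.35 [0.5781 0.121  0.2177] yaw -16.0 fwd 0.062080907361284424 left -0.0005126764283237671 F [ 3.8 -1.1  0.5]
```

Call:
{"op": "move_arm", "data": {
  "motion": [
    [-0.03,0,0.018,0],
    [-0.03,0,0.018,0],
    [-0.03,0,0.018,0],
    [-0.03,0,0.018,0],
    [-0.03,0,0.018,0],
    [-0.03,0,0.018,0],
    [-0.03,0,0.02,0],
    [-0.03,0,0.02,0]
  ]
}}

```text
clock: 4.15
ee_pos: [0.541, 0.1325, 0.195]
eef_rot: [-0.004, 0.99, -0.139, -0.001]
wrist_force: [3.1, -0.4, 1.7]
finger_gap: -0.0001
```

```bash
python3 st.py
```

```text
4.15 [0.541  0.1325 0.195 ] yaw -16.0 fwd 0.10092566741995694 left 0.0003064902685033413 F [ 3.1 -0.4  1.7]
```

Call:
{"op": "move_arm", "data": {
  "motion": [
    [-0.018,0,0.019,0],
    [-0.018,0,0.019,0],
    [-0.018,0,0.019,0],
    [-0.018,0,0.019,0],
    [-0.018,0,0.02,0],
    [-0.017,0,0.02,0],
    [-0.017,0,0.02,0],
    [-0.017,0,0.02,0]
  ]
}}

```text
clock: 4.95
ee_pos: [0.517, 0.1396, 0.1696]
eef_rot: [-0.004, 0.99, -0.139, -0.003]
wrist_force: [0.6, -0.8, 1.4]
finger_gap: -0.0001
```

Call:
{"op": "move_arm", "data": {
  "motion": [
    [-0.014,0,0.021,0],
    [-0.014,0,0.021,0],
    [-0.014,0,0.021,0],
    [-0.014,0,0.021,0],
    [-0.013,0,0.021,0],
    [-0.013,0,0.021,0],
    [-0.012,0,0.02,0],
    [-0.012,0,0.02,0]
  ]
}}

```text
clock: 5.75
ee_pos: [0.4998, 0.1447, 0.1423]
eef_rot: [-0.004, 0.99, -0.139, -0.003]
wrist_force: [1.2, 0.1, 1.8]
finger_gap: -0.0001
```

```bash
python3 st.py
```

```text
5.75 [0.4998 0.1447 0.1423] yaw -16.0 fwd 0.14383221072239016 left 0.0007239405747430366 F [1.2 0.1 1.8]
```

Call:
{"op": "move_arm", "data": {
  "motion": [
    [-0.01,0,0.018,0],
    [-0.01,0,0.018,0],
    [-0.01,0,0.018,0],
    [-0.008,0,0.018,0],
    [-0.008,0,0.018,0],
    [-0.006,0,0.018,0],
    [-0.004,0,0.018,0],
    [-0.004,0,0.018,0]
  ]
}}

```text
clock: 6.55
ee_pos: [0.4899, 0.1476, 0.1186]
eef_rot: [-0.004, 0.99, -0.139, -0.003]
wrist_force: [-1.5, 1.8, 2.8]
finger_gap: -0.0
```

Call:
{"op": "move_arm", "data": {
  "motion": [
    [0,0,0.013,0],
    [0,0,0.013,0],
    [0,0,0.013,0],
    [0,0,0.01,0],
    [0,0,0.01,0],
    [0,0,0.005,0],
    [0,0,0,0],
    [0,0,0,0]
  ]
}}

```text
clock: 7.35
ee_pos: [0.4892, 0.1477, 0.1123]
eef_rot: [-0.004, 0.99, -0.139, -0.004]
wrist_force: [-0.6, 0.5, 0.3]
finger_gap: -0.0001
```

```bash
python3 st.py
```

```text
7.35 [0.4892 0.1477 0.1123] yaw -16.0 fwd 0.15487347271095397 left 0.0006648738248175053 F [-0.6  0.5  0.3]
```

Call:
{"op": "move_arm", "data": {
  "motion": [
    [0,0,0.007,0],
    [0,0,0.007,0],
    [0,0,0.007,0],
    [0,0,0.007,0],
    [0,0,0.007,0],
    [0,0,0.007,0],
    [0,0,0.007,0],
    [0,0,0.007,0]
  ]
}}

```text
clock: 8.15
ee_pos: [0.4893, 0.1477, 0.112]
eef_rot: [-0.004, 0.99, -0.139, -0.004]
wrist_force: [-5.9, -2.1, 20.4]
finger_gap: -0.0001
```

```bash
python3 st.py
```

```text
8.15 [0.4893 0.1477 0.112 ] yaw -16.0 fwd 0.1547466384677774 left 0.0007276294491876127 F [-5.9 -2.1 20.4]
```

The hood is on its hard stop: 20 N at z 0.112 with no further travel, as it should be when shut. I lift off and go over to the button.

Call:
{"op": "move_arm", "data": {
  "motion": [
    [0,0,-0.13,0],
    [0,0,-0.15,0],
    [0.024,0.25,0,0],
    [0.024,0.25,0,0],
    [0.024,0.25,0,0],
    [0.024,0.25,0,0],
    [0,0,0,0],
    [0,0,0,0]
  ]
}}

```text
clock: 8.95
ee_pos: [0.463, -0.0056, 0.1533]
eef_rot: [-0.004, 0.99, -0.138, -0.003]
wrist_force: [0.5, -0.3, 0.8]
finger_gap: 0.0
```

```bash
python3 st.py;python3 - <<'E'
from h import *
f=env.grab_frame("scene");cv2.imwrite("pics/s2.png",cv2.resize(f["img"][100:280,230:450,::-1],None,fx=3,fy=3))
p=pts(f)
c=np.array([.6379,.1044]);d=p[...,:2]-c;F=d@[-.9613,.2755];L=d@[.2755,.9613]
for a in(60,100,140,160,170):
  m=(abs(F*1e3-a)<6)&(abs(L-.03)<.04)&(p[...,2]>.07)&(p[...,2]<.2);print(a,m.sum(),np.median(p[...,2][m]))
E
```

```text
8.95 [ 0.463  -0.0056  0.1533] yaw -15.9 fwd 0.13786924836327025 left -0.1539588620224798 F [ 0.5 -0.3  0.8]
60 75 0.11043626967505737
100 69 0.11027000980812329
140 69 0.11115916298266093
160 61 0.11134368198096245
170 61 0.11114403837627584
```

View pics/s2.png

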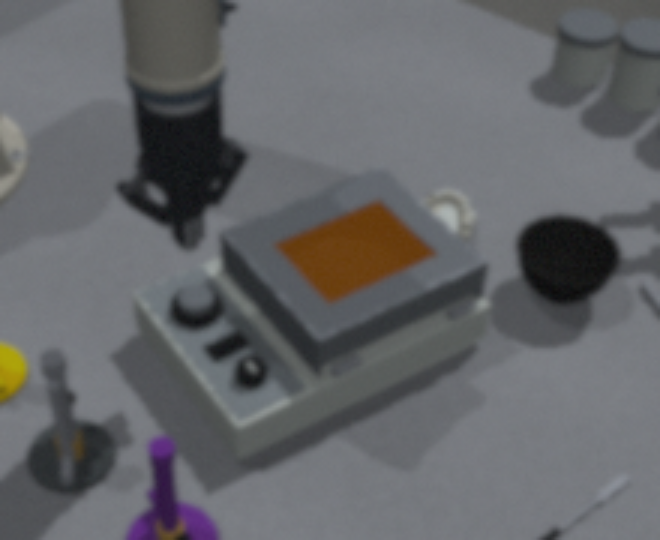

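The hood lies flat, at z 0.110 to 0.111 from hinge to front. The fingertip at (188,240) in the picture is above the button at (197,303). Now down to the button.

Call:
{"op": "move_arm", "data": {
  "motion": [
    [-0.01,-0.01,0.13,0],
    [-0.005,-0.01,0.13,0],
    [0,0,0.1,0],
    [0,0,0.03,0],
    [0,0,0.01,0],
    [0,0,0.01,0],
    [0,0,0.01,0],
    [0,0,0.01,0]
  ]
}}

```text
clock: 9.8
ee_pos: [0.4649, 0.0041, 0.0882]
eef_rot: [-0.004, 0.991, -0.134, -0.001]
wrist_force: [-0.1, -0.8, 0.3]
finger_gap: -0.0001
```

```bash
python3 st.py
```

```text
9.8 [0.4649 0.0041 0.0882] yaw -15.4 fwd 0.13863660044438564 left -0.144031319946426 F [-0.1 -0.8  0.3]
```

Call:
{"op": "move_arm", "data": {
  "motion": [
    [-0.01,0.04,0,0],
    [0,0,0,0],
    [0,0,0.01,0],
    [0,0,0.01,0],
    [0,0,0.01,0],
    [0,0,0.01,0],
    [0,0,0.01,0],
    [0,0,0.01,0]
  ]
}}

```text
clock: 10.6
ee_pos: [0.4624, -0.0021, 0.0795]
eef_rot: [-0.004, 0.991, -0.135, 0.0]
wrist_force: [-1.4, -1.9, 2.3]
finger_gap: 0.0
```

```bash
python3 st.py
```

```text
10.6 [ 0.4624 -0.0021  0.0795] yaw -15.5 fwd 0.13939155721171934 left -0.15072203891141808 F [-1.4 -1.9  2.3]
```

Contact: 2.3 N at z 0.0795. I keep pressing to the bottom.

Call:
{"op": "move_arm", "data": {
  "motion": [
    [0,0,0.012,0],
    [0,0,0.012,0],
    [0,0,0.012,0],
    [0,0,0.012,0],
    [0,0,0.012,0],
    [0,0,0.012,0],
    [0,0,0.012,0],
    [0,0,0.012,0]
  ]
}}

```text
clock: 11.4
ee_pos: [0.4626, -0.0021, 0.0755]
eef_rot: [-0.004, 0.991, -0.134, 0.0]
wrist_force: [-11.0, -0.5, 35.1]
finger_gap: -0.0
```

```bash
python3 st.py
```

```text
11.4 [ 0.4626 -0.0021  0.0755] yaw -15.4 fwd 0.13920471352417624 left -0.1506882533120871 F [-11.   -0.5  35.1]
```

Bottomed out: 35 N, far above the 5 N spring. Now I retract.

Call:
{"op": "move_arm", "data": {
  "motion": [
    [0,0,-0.03,0],
    [0,0,-0.06,0],
    [0,0,-0.2,0],
    [0,0,-0.3,0],
    [0,0,-0.3,0],
    [-0.1,0,-0.3,0],
    [-0.2,0,0,0],
    [-0.2,0,0,0]
  ]
}}

```text
clock: 12.2
ee_pos: [0.3909, 0.0167, 0.2631]
eef_rot: [-0.005, 0.991, -0.135, 0.001]
wrist_force: [-0.3, 0.1, 0.1]
finger_gap: 0.0004
```

```bash
python3 st.py;python3 - <<'E'
from h import *
o={n:np.load(n+"0.npz") for n in("scene","top")}
f=env.grab_frame("scene");p=pts(f);P=o["scene"]["p"]
cv2.imwrite("pics/s3.png",cv2.resize(f["img"][90:290,180:450,::-1],None,fx=2.9,fy=2.9))
def btn(p):
  d=np.linalg.norm(p[...,:2]-[.4615,-.003],axis=-1);m=(d<.012)&(p[...,2]>.05)&(p[...,2]<.1);return m.sum(),np.median(p[...,2][m])
print("btn",btn(P),btn(p))
c=np.array([.6379,.1044]);d=p[...,:2]-c;F=d@[-.9613,.2755];L=d@[.2755,.9613]
for a in(40,100,170):
  m=(abs(F*1e3-a)<6)&(abs(L)<.06)&(p[...,2]>.07)&(p[...,2]<.2);print(a,m.sum(),np.median(p[...,2][m]))
E
```

```text
12.2 [0.3909 0.0167 0.2631] yaw -15.5 fwd 0.21322498728295852 left -0.15237526631062906 F [-0.3  0.1  0.1]
btn (np.int64(38), np.float64(0.08146749919734719)) (np.int64(35), np.float64(0.08087104701757464))
40 112 0.11055004370527216
100 106 0.11053718405955221
170 96 0.11120694580772728
```

View pics/s3.png

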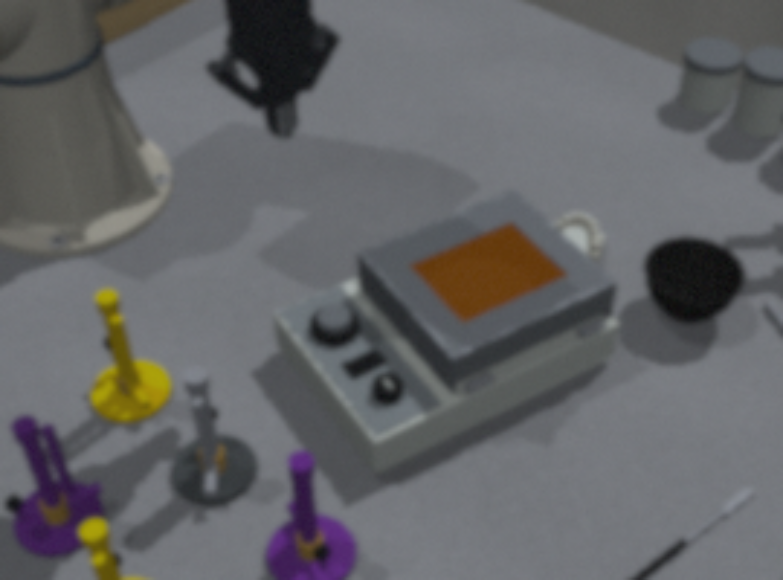

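The gripper is clear of everything, the hood is flat, and the burner, bowl and spare model stand where they were. The button top is at 0.081 (0.0815 before), and the fingertip had reached 0.0755, which is the full 6 mm. Handing in.

```bash
python3 -c "
from station import env
print(env.hand_in())"
```

```text
the job is handed in; nothing more can be done
None
```

The hood is shut, the start button was pressed fully in and has sprung back, and I handed the job in at about 12 s of the 53 s. The hand-in gives no verdict, so these are my own last checks.

- **Hood:** I pushed it down with the closed fingertips in small, slow steps. It stopped hard at z 0.112 under 20 N, and depth readings put its top face flat at about 0.111 from hinge to front.
- **Button:** With the hood shut, I pressed it until it bottomed at z 0.0755 under 35 N. Its top had been at 0.0815, so that is the full 6 mm. Afterwards it read 0.081, level with before to within the camera's accuracy.
- **Other objects:** In the last picture the burner is upright, and it, the bowl and the spare model look where they were; I did not measure them. The model inside the unit is hidden under the hood; nothing went near it.
- **Arm:** It stands clear, with no force on the wrist.

No check failed. On the way down to the button the arm drifted about 6 mm sideways, and I corrected it before touching the button.

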